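Move the jars of stripped-down fasteners to the rack, order kept

ROBOT

A 7-joint arm with a two-finger parallel gripper is mounted at the origin on a cart in front of the work surface, level with it; the furniture and walls round the work are solid. World frame = base frame: x ahead of the robot, y to its left, z up, the work surface at z = 0. Lengths are in m, angles in rad, forces in N, time in s.
With the tool pointing down it reaches from about 0.4 to 0.85 m from the base axis. Payload 4.4 kg.
Tool frame: the origin (TCP) lies at the very end of the fingers, on their centre line; the grasp point (between the pads) lies 19 mm behind it (arm.grip_point_offset is the distance from the TCP to the grasp point, in m); z points along the fingers, y is the line along which they close (so a half turn about z gives the same grasp; the last joint's range is limited). The gripper opens to 94 mm and grips with 3 to 60 N. Pads are 16 mm wide; open, the fingers measure 119 mm over their backs; the gripper's body (75 mm by 177 mm) begins 78 mm behind the grasp point.
Start: joints at [-1.251, 0.628, 0.038, 1.517, -0.027, 0.996, -0.02], TCP at [0.245, 0.602, 0.205] pointing down, gripper open.
Joint ranges: [-3.06, 3.06], [-0.37, 2.12], [-1.25, 1.32], [0.18, 2.47], [-1.1, 4.24], [0.23, 1.98], [-2.94, 2.94]. Speed limits (rad/s): [2.57, 2.57, 3.14, 3.14, 3.14, 3.14, 3.14].

INTERFACE

Orientations are given as a rotation vector (axis times angle).
In Python, from plant import monitor, eyes, ticket, arm gives the robot as it stands.
- The arm moves only by the tool servo_tool, never from a script. Its argument "steps" is a list of rows, each a list of 2 entries, a list of its own where there are three numbers: the shift along the world's x, y, z in cm, then the turn about the world's z in degrees. In form: [[[x, y, z], spin], ...]. A call has 1 to 12 rows; each row is the pose to reach, as a shift and turn from the pose commanded when the call began; what a row does not reach only later rows make up. A row lasts 1/10 s, in which the tool goes at most 50 mm and 8.59 degrees, less where a joint would pass 70% of its speed; a pose out of reach is approached as far as the arm can. A call with a gripper value outside its range is refused whole. "gripper" is the finger opening in cm, from 0 to 9.4, set as the call begins (left out, the last holds). The fingers move at their own pace and stop on an object; "newtons" is the grip in N (left out, the last holds). Time passes only in rows, so rows that repeat a pose let the fingers close. It gives the time, the measured TCP pose, the force, the opening and the grip force at its end, in the units of the state.
- monitor.get_state(): the state, without advancing time (a new reading comes with each control period).
- eyes.snapshot(name): name is "scene" or "top" or "wrist"; returns a dict with "pixels" (384x512x3 uint8, red, green, blue), "mtx" (3x3 intrinsics, pixels), "rvec" (rotation vector, rad) and "tvec" (3), from world to camera coordinates, as OpenCV has them. Camera axes: x right, y down, z forward; pixel columns grow to the right and rows downward; lengths in m; the calibration is good to about 2 mm. A picture is of the moment at which its call begins. There is no depth.
- ticket.sign_off(): hands the job in; it is judged then, once.
The state is a dict: "time_s": time; "joint_positions": joint angles; "qd": joint speeds; "joint_torque": joint torques, N m; "tcp_pos": TCP position; "ee_rot": TCP orientation; "wrist_force": force on the tool from outside, world axes, zero at the start; "moment": the same for the moment, N m; "width": finger opening in m; "grasp_force": force on a finger pad.
Only numpy, scipy, OpenCV 4.12 (cv2) and the standard library are available. Lean on these libraries where they do the work, as an engineer would, in place of code of your own. Each camera call takes 0.05 s, during which the arm holds its last target. There are 200 camera calls.

TASK

The four jars hold fasteners in the order they came off the machine, so their order must not be lost. Move them one by one from the plywood crate into the grey rack, in the same order from left to right as they stand in the crate now: each jar upright and centred on its round rubber pad. Don't tip any jar over on the way.

Things in the scene. Friction and masses are not known exactly. Their poses are not given: they have to be found in the camera images.
- tall_jar_mid (a point): Glass screw-lid storage jar: the tallest jar, beige lid, paper label, 67 mm across and 109 mm high, about 0.33 kg. The point is at its centre, on the axis and half-way up (54.5 mm above its underside); its z axis points up along the jar. Grip it round the body at this height. It starts somewhere in the row in the crate.
- squat_jar_mid (a point): Glass screw-lid storage jar: the lowest and widest jar, white lid, orange-brown filling, paper label, 69 mm across and 78 mm high, about 0.33 kg. The point is at its centre, on the axis and half-way up (39.0 mm above its underside); its z axis points up along the jar. Grip it round the body at this height. It starts somewhere in the row in the crate.
- slim_jar_mid (a point): Glass screw-lid storage jar: the narrowest jar, blue lid, olive filling, no label, 56 mm across and 91 mm high, about 0.33 kg. The point is at its centre, on the axis and half-way up (45.5 mm above its underside); its z axis points up along the jar. Grip it round the body at this height. It starts somewhere in the row in the crate.
- grey_jar_mid (a point): Glass screw-lid storage jar: the jar with a mustard-tan lid and light grey filling, paper label, 69 mm across and 97 mm high, about 0.33 kg. The point is at its centre, on the axis and half-way up (48.5 mm above its underside); its z axis points up along the jar. Grip it round the body at this height. It starts somewhere in the row in the crate.
- crate: Fixed plywood crate, 92 x 318 mm, left or right of the rack; origin at the centre of its underside, y axis along the row of jars (to the robot's left, within 0.13 rad), x across it. The jars stand in it 73 mm apart, almost touching, on its 6 mm floor; long walls 18 mm, ends 22 mm high, so grip across the row. A 305 mm high carton stands behind the work, its face at x 0.65.
- pad_1 (a point): Round black rubber pad, 72 mm across, in the fixed grey steel rack (106 x 324 mm); number 1 of four from the robot's left. The point is at the centre of its upper face, 6 mm above the bench, on which a jar stands. y axis along the row of pads (77 mm apart), to the left, z up. A lip all round stands 10 mm above the pads, 49 mm from their centres in front and behind.
- pad_2 (a point): Round black rubber pad, 72 mm across, in the fixed grey steel rack (106 x 324 mm); number 2 of four from the robot's left. The point is at the centre of its upper face, 6 mm above the bench, on which a jar stands. y axis along the row of pads (77 mm apart), to the left, z up. A lip all round stands 10 mm above the pads, 49 mm from their centres in front and behind.
- pad_3 (a point): Round black rubber pad, 72 mm across, in the fixed grey steel rack (106 x 324 mm); number 3 of four from the robot's left. The point is at the centre of its upper face, 6 mm above the bench, on which a jar stands. y axis along the row of pads (77 mm apart), to the left, z up. A lip all round stands 10 mm above the pads, 49 mm from their centres in front and behind.
- pad_4 (a point): Round black rubber pad, 72 mm across, in the fixed grey steel rack (106 x 324 mm); number 4 of four from the robot's left. The point is at the centre of its upper face, 6 mm above the bench, on which a jar stands. y axis along the row of pads (77 mm apart), to the left, z up. A lip all round stands 10 mm above the pads, 49 mm from their centres in front and behind.
Not all that is in view belongs to the job. What is shaped like the part that bears grey_jar_mid but purple is not meant.

How it is judged:
By the outcome, as a careful person would: the job done as asked, in the order asked, and still so for the second after the job is handed in, with the robot touching nothing.
It also fails if it takes over 122 s, if anything falls off the work surface, if the arm or the gripper's body presses on something with over 40 N, if the wrist force passes 120 N, or if a joint passes its speed limit or range.

## Working session

There is one attempt and no reset: what is moved stays moved. The work goes in short steps, Python scripts to look and compute and a tool call to move; the robot and the scene stay as the last step left them, time stands still between calls to the robot, and variables do not carry over. Pictures are saved under pics/ and viewed, at most 14 in all, crops included, and the job is handed in when it is done.

Besides the shell and the picture viewer there is one more tool, called after "Request:" as name(argument=value, ...) on one line, values as JSON. servo_tool: Moves the arm, as the interface text tells. Its arguments: {"type":"object","properties":{"steps":{"type":"array"},"gripper":{"type":"number"},"newtons":{"type":"number"}},"required":["steps"]}

```bash
mkdir -p pics; cat > h.py <<'E'
import numpy as np, cv2
from plant import monitor, eyes, ticket, arm
def snap(n,f):
    s=eyes.snapshot(n); cv2.imwrite('pics/'+f+'.png',cv2.cvtColor(s['pixels'],cv2.COLOR_RGB2BGR))
    np.savez('pics/'+f+'.npz',m=s['mtx'],r=s['rvec'],t=s['tvec']); return s
def unproj(f,uv,z):
    d=np.load('pics/'+f+'.npz'); R=cv2.Rodrigues(d['r'])[0]; t=d['t'].ravel()
    c=-R.T@t; r=R.T@np.linalg.solve(d['m'],np.array([uv[0],uv[1],1.])); return c+r*(z-c[2])/r[2]
def proj(f,P):
    d=np.load('pics/'+f+'.npz'); return cv2.projectPoints(np.array(P,float).reshape(-1,3),d['r'],d['t'],d['m'],None)[0].reshape(-1,2)
E
python3 - <<'E'
from h import *
for n in('top','scene'):
    s=snap(n,n+'0'); R=cv2.Rodrigues(s['rvec'])[0]; print(n,-R.T@np.ravel(s['tvec']))
s=monitor.get_state(); print({k:np.round(v,3) for k,v in s.items()},arm.grip_point_offset)
E
```

```text
top [0.33263988 0.18581337 1.86990751]
scene [-0.30730934  0.96049505  0.64613767]
{'time_s': np.float64(0.1), 'joint_positions': array([-1.251,  0.629,  0.038,  1.518, -0.027,  0.996, -0.02 ]), 'qd': array([-0.001, -0.001,  0.001, -0.002, -0.   ,  0.001, -0.   ]), 'joint_torque': array([ 2.0000e-03, -5.5079e+01,  1.1470e+00, -1.8712e+01, -5.2000e-02,
        1.9000e-02,  0.0000e+00]), 'tcp_pos': array([0.244, 0.602, 0.205]), 'ee_rot': array([-6.020e-01, -3.083e+00,  3.000e-03]), 'wrist_force': array([-0.463, -0.352, -0.064]), 'moment': array([ 0.002, -0.021, -0.05 ]), 'grasp_force': np.float64(0.0), 'width': np.float64(0.094)} 0.0188
```

View pics/top0.png

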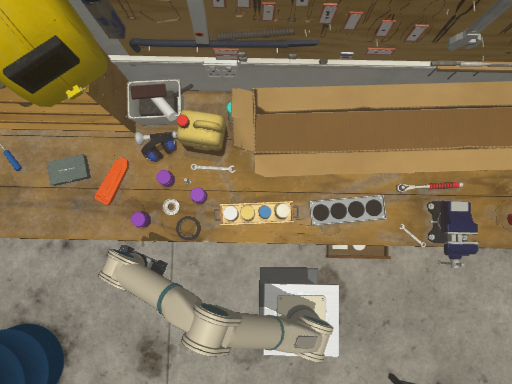

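View pics/scene0.png

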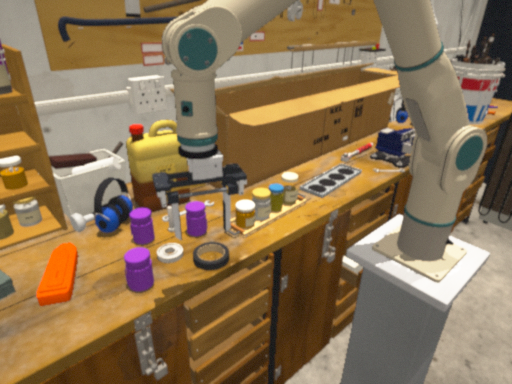

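The top view shows the lids from left to right: white (231,213), mustard (248,213), blue (265,212) and beige (284,211). The rack pads run from (320,212) to (376,208). The scene view agrees: squat, grey, slim, tall. The purple jars are decoys. Next I'll measure the lids and pads.

```bash
python3 - <<'E'
from h import *
im=cv2.imread('pics/top0.png')
c=im[190:235,210:395]; cv2.imwrite('pics/crop0.png',cv2.resize(c,None,fx=4.3,fy=4.3,interpolation=cv2.INTER_CUBIC))
g=cv2.cvtColor(im,cv2.COLOR_BGR2GRAY)
m=(g<70).astype(np.uint8); m[:198]=0;m[225:]=0;m[:,:308]=0;m[:,388:]=0
n,_,st,ce=cv2.connectedComponentsWithStats(m)
P=[]
for i in range(1,n):
    if st[i,4]>60: P.append(unproj('top0',ce[i],.006)); print(st[i],ce[i],P[-1].round(4))
for (u,v,h) in [(231,213,.078),(248,213,.097),(265,212,.091),(284,211,.109)]: print(unproj('top0',(u,v),h+.006).round(4))
E
```

```text
[366 200  15  16 188] [373.20212766 207.52659574] [ 0.4831 -0.309   0.006 ]
[348 202  16  15 186] [355.59139785 209.03225806] [ 0.475  -0.2324  0.006 ]
[313 205  15  16 186] [320.2311828  212.24193548] [ 0.458  -0.0788  0.006 ]
[331 204  15  15 186] [337.97849462 210.73655914] [ 0.4661 -0.1558  0.006 ]
[0.4422 0.3036 0.084 ]
[0.4424 0.2324 0.103 ]
[0.4483 0.1624 0.097 ]
[0.4528 0.0849 0.115 ]
```

View pics/crop0.png

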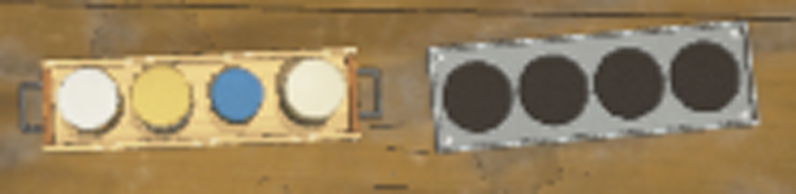

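```bash
python3 - <<'E'
from h import *
f=lambda x,y:((x+.5)/4.3-.5+210,(y+.5)/4.3-.5+190)
for x,y,h in[(89,99,.084),(161,97,.103),(236,95,.097),(312,90,.115)]: print(unproj('top0',f(x,y),h).round(4))
a=[unproj('top0',f(x,y),.02)[:2] for x,y in[(45,62),(357,48),(45,149),(357,136)]]
print(np.round(a,4)); 
E
```

```text
[0.4436 0.3065 0.084 ]
[0.4457 0.2363 0.103 ]
[0.4495 0.1644 0.097 ]
[0.4545 0.0924 0.115 ]
[[0.4839 0.3561]
 [0.5043 0.0427]
 [0.3967 0.3535]
 [0.4159 0.0417]]
```

Request:
servo_tool(steps=[[[2,-5,1],-6],[[4,-10,2],-12],[[6,-15,2],-18],[[8,-19,2],-24],[[10,-23,2],-30],[[12,-28,2],-36],[[14,-33,2],-42],[[16,-38,2],-48],[[18,-43,2],-54],[[20,-47,2],-60],[[21,-51,2],-64.5],[[21,-51,2],-64.5]], gripper=9.4)

```text
time_s: 1.3
tcp_pos: [0.456, 0.0853, 0.2258]
ee_rot: [2.166, 2.271, -0.002]
wrist_force: [-0.1, 0.5, 0.1]
width: 0.0946
grasp_force: 0.0
```

```bash
python3 - <<'E'
from h import *
s=snap('wrist','w1'); R=cv2.Rodrigues(s['rvec'])[0]; print(-R.T@np.ravel(s['tvec']))
s=monitor.get_state();print(s['tcp_pos'].round(4),s['ee_rot'].round(3),s['joint_positions'].round(2),s['time_s'])
im=cv2.imread('pics/w1.png')
for p in proj('w1',[[.4545,.092,.115],[.4495,.1644,.097],[.458,-.0788,.006],[.4661,-.1558,.006]]): print(p)
E
```

```text
[0.45201522 0.15717596 0.40456848]
[0.4553 0.0882 0.2255] [ 2.162e+00  2.277e+00 -1.000e-03] [-0.56  0.36  0.42  2.   -0.19  0.82  0.02] 1.35
[257.25579296 174.60393613]
[255.51342204  94.035138  ]
[254.25201268 276.80078374]
[257.48837351 324.27859168]
```

View pics/w1.png

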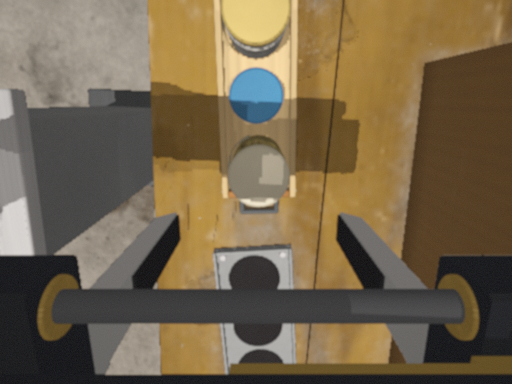

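The wrist view shows the blue lid at (256,95), the beige lid at about (258,175) and pad 1 at (255,278), all within about 1 px of what I predicted. I'll go down onto the tall jar.

Request:
servo_tool(steps=[[[0.05,0,-3],0.3],[[0.05,0,-6],0.3],[[0.05,0,-9],0.3],[[0.05,0,-12],0.3],[[0.05,0,-15],0.3],[[0.05,0,-17],0.3],[[0.05,0,-18.3],0.3],[[0.05,0,-18.3],0.3],[[0.05,0,-18.3],0.3]])

```text
time_s: 2.25
tcp_pos: [0.4547, 0.0933, 0.0425]
ee_rot: [-2.146, -2.293, 0.0]
wrist_force: [-0.2, 0.4, 0.3]
width: 0.094
grasp_force: 0.0
```

Request:
servo_tool(steps=[[[0,0,0],0],[[0,0,0],0],[[0,0,0],0],[[0,0,0],0],[[0,0,0],0],[[0,0,0],0],[[0,0,0],0],[[0,0,0],0],[[0,0,0],0],[[0,0,0],0]], gripper=5.5, newtons=25)

```text
time_s: 3.25
tcp_pos: [0.4559, 0.0924, 0.043]
ee_rot: [2.148, 2.291, 0.002]
wrist_force: [1.1, 0.1, 6.5]
width: 0.0645
grasp_force: 25.0
```

Request:
servo_tool(steps=[[[0,0,0.5],0],[[0,0,1.5],0],[[0,0,3],0],[[0,0,5],0],[[0,0,7],0],[[0,0,8],0],[[0,0,8],0],[[0,0,8],0]])

```text
time_s: 4.05
tcp_pos: [0.4545, 0.0923, 0.1222]
ee_rot: [-2.148, -2.292, 0.001]
wrist_force: [-0.1, -0.3, -3.3]
width: 0.0646
grasp_force: 25.0
```

```bash
python3 - <<'E'
from h import *
snap('wrist','w2')
s=monitor.get_state();print(s['tcp_pos'].round(4),s['ee_rot'].round(3),s['wrist_force'],s['moment'],s['width'])
t=s['tcp_pos']; z=t[2]+.0188+.0545
a=np.linspace(0,6.28,9)
print(proj('w2',[[t[0]+.0335*np.cos(q),t[1]+.0335*np.sin(q),z] for q in a]).round(0).tolist(), proj('w2',[t[0],t[1],z]))
E
```

```text
[0.4543 0.0923 0.1219] [-2.148e+00 -2.291e+00  2.000e-03] [-0.14675318 -0.46083646 -3.76550492] [-0.05023159  0.07001741 -0.01414524] 0.06420345149746118
[[347.0, 304.0], [328.0, 245.0], [265.0, 215.0], [197.0, 237.0], [170.0, 293.0], [195.0, 348.0], [253.0, 371.0], [314.0, 355.0], [347.0, 304.0]] [[258.61791611 298.60852063]]
```

View pics/w2.png

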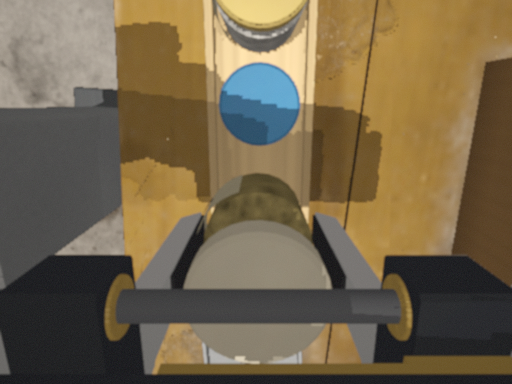

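The wrist view shows the tall jar upright between the fingers, lid centre at about (258,290) against (258,294) predicted. It sits about 1 mm towards +y in the grip. I'll carry it to pad 4.

Request:
servo_tool(steps=[[[0.1,-1.5,0],0],[[0.3,-4,0],0.3],[[0.5,-8,0],0.6],[[0.8,-12,0],0.9],[[1.1,-16,0],1.2],[[1.5,-20,0],1.5],[[1.8,-24,0],1.8],[[2.1,-28,0],2],[[2.4,-32,0],2.2],[[2.6,-36,0],2.4],[[2.8,-38.5,0],2.5],[[2.85,-40.15,0],2.5]])

```text
time_s: 5.3
tcp_pos: [0.4823, -0.3116, 0.1212]
ee_rot: [-2.101, -2.334, 0.002]
wrist_force: [0.5, 0.7, -4.0]
width: 0.0645
grasp_force: 25.0
```

Request:
servo_tool(steps=[[[0,0,0],0],[[0,0,0],0],[[0,0,-2],0],[[0,0,-4],0],[[0,0,-6],0],[[0,0,-7],0],[[0,0,-7],0],[[0,0,-7],0]])

```text
time_s: 6.1
tcp_pos: [0.4841, -0.3085, 0.0529]
ee_rot: [2.097, 2.339, 0.001]
wrist_force: [-0.3, -0.3, -2.6]
width: 0.0644
grasp_force: 25.0
```

```bash
python3 - <<'E'
from h import *
snap('wrist','w3')
s=monitor.get_state();print(s['tcp_pos'].round(4),s['ee_rot'].round(3),s['wrist_force'],s['moment'],s['width'],s['joint_positions'].round(2))
print(proj('w3',[[.4747,-.2323,.006],[.4664,-.1557,.006],[.4831,-.3088,.006]]))
E
```

```text
[ 0.4843 -0.309   0.0533] [2.097e+00 2.338e+00 1.000e-03] [-0.58138465 -0.5679621  -3.66676194] [-0.028111    0.07423614 -0.03274451] 0.06475149220618903 [ 0.39  0.74  0.21  1.86 -0.27  0.57  0.88]
[[257.4135579   95.31021394]
 [257.45569886 -33.24153093]
 [257.52667423 202.96685362]]
```

View pics/w3.png

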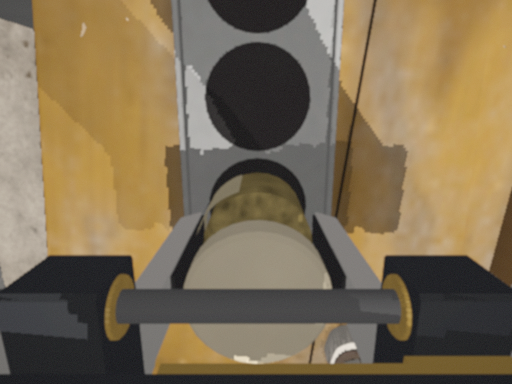

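The wrist view has pad 3 at (258.5,96) against (257.4,95.3) predicted, and pad 4 is centred under the jar. I'll lower it and release.

Request:
servo_tool(steps=[[[0,0,-0.3],0],[[0,0,-0.6],0],[[0,0,-0.8],0],[[0,0,-0.9],0],[[0,0,-1.0],0],[[0,0,-1.05],0],[[0,0,-1.05],0],[[0,0,-1.05],0]])

```text
time_s: 6.95
tcp_pos: [0.4835, -0.3093, 0.043]
ee_rot: [-2.098, -2.338, -0.001]
wrist_force: [-1.3, 0.4, 6.7]
width: 0.0651
grasp_force: 25.0
```

Request:
servo_tool(steps=[[[0,0,0],0],[[0,0,0],0],[[0,0,0],0],[[0,0,0],0],[[0,0,0],0],[[0,0,0],0],[[0,0,0],0]], gripper=9.4)

```text
time_s: 7.65
tcp_pos: [0.4836, -0.3092, 0.0419]
ee_rot: [-2.098, -2.338, -0.0]
wrist_force: [-0.6, 0.4, -0.1]
width: 0.0942
grasp_force: 0.0
```

Request:
servo_tool(steps=[[[0,0,3],0],[[0,0,8],0],[[0,0,12.5],0],[[0,0,16],0],[[-0.3,4,17],-0.3],[[-0.6,9,17],-0.6],[[-1,14,17],-1],[[-1.3,19,17],-1.2],[[-1.6,24,17],-1.4],[[-2,29,17],-1.7],[[-2.4,34,17],-2],[[-2.8,38,17],-2.2]])

```text
time_s: 8.85
tcp_pos: [0.455, 0.0737, 0.2121]
ee_rot: [-2.14, -2.299, -0.001]
wrist_force: [0.3, -1.0, 0.1]
width: 0.0942
grasp_force: 0.0
```

Request:
servo_tool(steps=[[[-0.3,4.4,0],-0.2],[[-0.5,7.9,0],-0.3],[[-0.5,9.4,0],-0.3],[[-0.5,9.4,0],-0.3],[[-0.5,9.4,0],-0.3]])

```text
time_s: 9.35
tcp_pos: [0.4507, 0.1629, 0.2119]
ee_rot: [2.15, 2.29, -0.002]
wrist_force: [-0.0, -0.7, -0.3]
width: 0.0942
grasp_force: 0.0
```

```bash
python3 - <<'E'
from h import *
snap('wrist','w4')
s=monitor.get_state();print(s['tcp_pos'].round(4),s['ee_rot'].round(3))
t=s['tcp_pos']
print(proj('w4',[[.4495,.1644,.097],[.4457,.2363,.103],[t[0],t[1],.097]]))
im=cv2.imread('pics/w4.png'); hsv=cv2.cvtColor(im,cv2.COLOR_BGR2HSV)
for nm,lo,hi,h in(('blue',(95,90,30),(120,255,255),.097),('mustard',(20,110,60),(32,255,255),.103)):
    m=cv2.inRange(hsv,lo,hi); n,_,st,ce=cv2.connectedComponentsWithStats(m); i=1+np.argmax(st[1:,4]); print(nm,st[i],ce[i],unproj('w4',ce[i],h))
E
```

```text
[0.4508 0.1624 0.212 ] [ 2.151e+00  2.288e+00 -1.000e-03]
[[257.55518788 179.28197173]
 [258.30570913 100.65024324]
 [258.82301293 181.43770634]]
blue [ 233  153   50   52 2025] [257.79111111 178.46518519] [0.44967365 0.16520761 0.097     ]
mustard [ 225   66   69   71 3560] [259.14662921 100.61516854] [0.44643089 0.23637526 0.103     ]
```

View pics/w4.png

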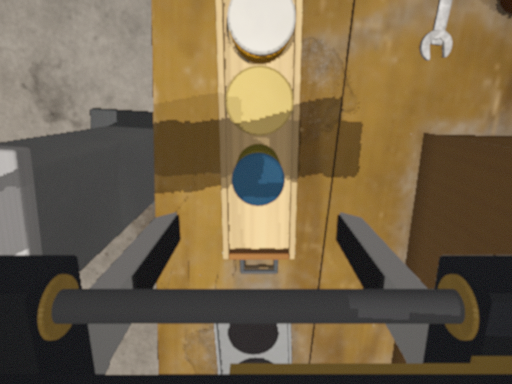

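The wrist view shows the blue lid at (258,178), which puts the slim jar at (0.4497, 0.1652), and mustard at (259,101), which puts the grey jar at (0.4464, 0.2364). Going down on the slim jar.

Request:
servo_tool(steps=[[[0,0.05,-4],0],[[0,0.05,-8],0],[[0,0.05,-12],0],[[0,0.05,-15],0],[[0,0.05,-17],0],[[0,0.05,-17.9],0],[[0,0.05,-17.9],0],[[0,0.05,-17.9],0]])

```text
time_s: 10.2
tcp_pos: [0.4514, 0.1645, 0.0337]
ee_rot: [2.15, 2.29, 0.001]
wrist_force: [-0.5, -0.9, 0.0]
width: 0.094
grasp_force: 0.0
```

Request:
servo_tool(steps=[[[0,0,0],0],[[0,0,0],0],[[0,0,0],0],[[0,0,0],0],[[0,0,0],0],[[0,0,0],0],[[0,0,0],0],[[0,0,0],0],[[0,0,0],0],[[0,0,0],0]], gripper=4.5, newtons=25)

```text
time_s: 11.2
tcp_pos: [0.4507, 0.1654, 0.0331]
ee_rot: [2.149, 2.292, 0.001]
wrist_force: [-0.1, -0.5, 4.6]
width: 0.0553
grasp_force: 25.0
```

Request:
servo_tool(steps=[[[0,0,0.5],0],[[0,0,1.5],0],[[0,0,3],0],[[0,0,5],0],[[0,0,7],0],[[0,0,8],0],[[0,0,8],0],[[0,0,8],0]])

```text
time_s: 12.0
tcp_pos: [0.4502, 0.1652, 0.1127]
ee_rot: [-2.148, -2.292, 0.001]
wrist_force: [-0.6, 0.8, -3.9]
width: 0.0554
grasp_force: 25.0
```

Request:
servo_tool(steps=[[[0.1,-1.5,0],0],[[0.3,-4,0],0.3],[[0.5,-8,0],0.6],[[0.8,-12,0],0.9],[[1.1,-16,0],1.2],[[1.4,-20,0],1.5],[[1.7,-24,0],1.8],[[2,-28,0],2],[[2.2,-32,0],2.2],[[2.4,-36,0],2.4],[[2.5,-38.5,0],2.5],[[2.5,-39.7,0],2.5]])

```text
time_s: 13.2
tcp_pos: [0.4744, -0.2347, 0.1118]
ee_rot: [-2.102, -2.333, 0.002]
wrist_force: [-0.5, 0.9, -2.8]
width: 0.0553
grasp_force: 25.0
```

Request:
servo_tool(steps=[[[0,0,0],0],[[0,0,0],0],[[0,0,-2],0],[[0,0,-4],0],[[0,0,-6],0],[[0,0,-7],0],[[0,0,-7],0],[[0,0,-7],0]])

```text
time_s: 14.0
tcp_pos: [0.476, -0.2309, 0.0433]
ee_rot: [-2.097, -2.34, -0.001]
wrist_force: [0.9, 0.1, -3.2]
width: 0.0548
grasp_force: 25.0
```

```bash
python3 - <<'E'
from h import *
snap('wrist','w5')
s=monitor.get_state();print(s['tcp_pos'].round(4),s['ee_rot'].round(3),s['wrist_force'])
t=s['tcp_pos']
print(proj('w5',[[.4664,-.1557,.006],[t[0],t[1],t[2]+.0188+.0455]]))
hsv=cv2.cvtColor(cv2.imread('pics/w5.png'),cv2.COLOR_BGR2HSV)
m=cv2.inRange(hsv,(95,90,30),(120,255,255)); n,_,st,ce=cv2.connectedComponentsWithStats(m); i=1+np.argmax(st[1:,4]); print(st[i],ce[i])
E
```

```text
[ 0.4763 -0.2314  0.0437] [2.096e+00 2.338e+00 1.000e-03] [-0.70199846  0.71546636 -3.61850566]
[[256.88628977  96.4349821 ]
 [260.05047003 287.32417768]]
[ 195  222  126   67 6617] [257.50989875 260.08508387]
```

View pics/w5.png

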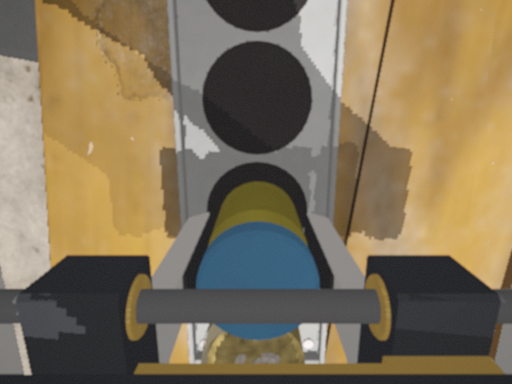

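The wrist view has pad 2 at (257.5,97), as predicted, and the slim jar upright with pad 3 beneath it. Lowering and releasing.

Request:
servo_tool(steps=[[[0,-0.05,-0.3],0],[[0,-0.05,-0.6],0],[[0,-0.05,-0.8],0],[[0,-0.05,-0.9],0],[[0,-0.05,-0.95],0],[[0,-0.05,-1.0],0],[[0,-0.05,-1.0],0],[[0,-0.05,-1.0],0]])

```text
time_s: 14.85
tcp_pos: [0.4755, -0.2323, 0.0332]
ee_rot: [-2.098, -2.338, -0.0]
wrist_force: [-0.9, 0.8, -0.1]
width: 0.0553
grasp_force: 25.0
```

Request:
servo_tool(steps=[[[0,0,0],0],[[0,0,0],0],[[0,0,0],0],[[0,0,0],0],[[0,0,0],0],[[0,0,0],0],[[0,0,0],0]], gripper=9.4)

```text
time_s: 15.55
tcp_pos: [0.4756, -0.2322, 0.0329]
ee_rot: [-2.098, -2.338, -0.0]
wrist_force: [-0.6, -0.2, 0.2]
width: 0.0937
grasp_force: 0.0
```

Request:
servo_tool(steps=[[[0,0,3],0],[[0,0,8],0],[[0,0,12.5],0],[[0,0,16],0],[[-0.3,4,17],-0.3],[[-0.6,9,17],-0.6],[[-1,14,17],-1],[[-1.3,19,17],-1.2],[[-1.6,24,17],-1.4],[[-2,29,17],-1.7],[[-2.4,34,17],-2],[[-2.6,38,17],-2.2]])

```text
time_s: 16.75
tcp_pos: [0.4487, 0.1507, 0.2031]
ee_rot: [-2.14, -2.299, -0.001]
wrist_force: [1.7, 0.4, -0.0]
width: 0.0939
grasp_force: 0.0
```

Request:
servo_tool(steps=[[[-0.2,4.4,0],-0.2],[[-0.3,7.7,0],-0.3],[[-0.3,8.9,0],-0.3],[[-0.3,8.9,0],-0.3],[[-0.3,8.9,0],-0.3]])

```text
time_s: 17.25
tcp_pos: [0.4466, 0.2348, 0.2028]
ee_rot: [2.15, 2.29, -0.002]
wrist_force: [0.1, -1.3, -0.1]
width: 0.0944
grasp_force: 0.0
```

```bash
python3 - <<'E'
from h import *
snap('wrist','w6')
s=monitor.get_state();print(s['tcp_pos'].round(4),s['ee_rot'].round(3))
t=s['tcp_pos']
hsv=cv2.cvtColor(cv2.imread('pics/w6.png'),cv2.COLOR_BGR2HSV)
for nm,lo,hi,h in(('mustard',(20,110,60),(32,255,255),.103),('white',(0,0,90),(180,40,255),.084)):
    m=cv2.inRange(hsv,lo,hi);m[:,:200]=0;m[:,320:]=0;m[230:]=0; n,_,st,ce=cv2.connectedComponentsWithStats(m); i=1+np.argmax(st[1:,4]); print(nm,st[i],ce[i],unproj('w6',ce[i],h))
E
```

```text
[0.4468 0.2343 0.2029] [ 2.151e+00  2.288e+00 -2.000e-03]
mustard [ 226  150   66   64 3229] [258.4035305  181.62031589] [0.44611354 0.23773535 0.103     ]
white [ 228   67   66   68 3509] [260.26531775 100.47648903] [0.44335761 0.30847619 0.084     ]
```

View pics/w6.png

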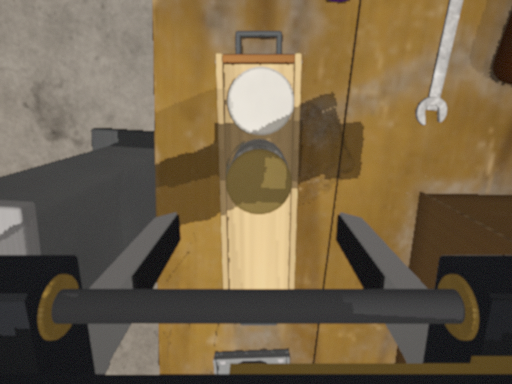

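The wrist view shows the mustard lid at (258,181), which puts the grey jar at (0.446, 0.2375), and white at (260,100), which puts the squat jar at (0.443, 0.308). Grasping the grey jar.

Request:
servo_tool(steps=[[[0,0.1,-4],0],[[0,0.1,-8],0],[[0,0.1,-12],0],[[0,0.1,-14.5],0],[[0,0.1,-16],0],[[0,0.1,-16.7],0],[[0,0.1,-16.7],0],[[0,0.1,-16.7],0]])

```text
time_s: 18.1
tcp_pos: [0.4473, 0.2372, 0.0367]
ee_rot: [2.15, 2.29, 0.002]
wrist_force: [0.1, -0.7, 0.4]
width: 0.094
grasp_force: 0.0
```

Request:
servo_tool(steps=[[[0,0,0],0],[[0,0,0],0],[[0,0,0],0],[[0,0,0],0],[[0,0,0],0],[[0,0,0],0],[[0,0,0],0],[[0,0,0],0],[[0,0,0],0],[[0,0,0],0]], gripper=5.5, newtons=25)

```text
time_s: 19.1
tcp_pos: [0.4469, 0.238, 0.0364]
ee_rot: [2.148, 2.292, 0.001]
wrist_force: [-0.2, 0.4, 5.8]
width: 0.0669
grasp_force: 25.0
```

Request:
servo_tool(steps=[[[0,0,0.5],0],[[0,0,1.5],0],[[0,0,3],0],[[0,0,5],0],[[0,0,7],0],[[0,0,8],0],[[0,0,8],0],[[0,0,8],0]])

```text
time_s: 19.9
tcp_pos: [0.4461, 0.2376, 0.1157]
ee_rot: [-2.148, -2.292, 0.001]
wrist_force: [0.4, -0.2, -3.2]
width: 0.0668
grasp_force: 25.0
```

Request:
servo_tool(steps=[[[0.1,-1.5,0],0],[[0.3,-4,0],0.3],[[0.5,-8,0],0.6],[[0.7,-12,0],0.9],[[0.9,-16,0],1.2],[[1.1,-20,0],1.5],[[1.4,-24,0],1.8],[[1.6,-28,0],2],[[1.8,-32,0],2.2],[[2,-36,0],2.4],[[2.1,-38.3,0],2.5],[[2.1,-39.35,0],2.5]])

```text
time_s: 21.1
tcp_pos: [0.4659, -0.1597, 0.1151]
ee_rot: [-2.104, -2.332, 0.003]
wrist_force: [0.3, 0.2, -3.3]
width: 0.0669
grasp_force: 25.0
```

Request:
servo_tool(steps=[[[0,0,0],0],[[0,0,0],0],[[0,0,-2],0],[[0,0,-4],0],[[0,0,-6],0],[[0,0,-7],0],[[0,0,-7],0],[[0,0,-7],0]])

```text
time_s: 21.9
tcp_pos: [0.4679, -0.155, 0.0463]
ee_rot: [-2.097, -2.34, -0.001]
wrist_force: [0.8, -0.5, -3.3]
width: 0.0668
grasp_force: 25.0
```

```bash
python3 - <<'E'
from h import *
snap('wrist','w7')
s=monitor.get_state();print(s['tcp_pos'].round(4),s['ee_rot'].round(3),s['wrist_force'])
t=s['tcp_pos']
print(proj('w7',[[.458,-.0792,.006]]))
a=np.linspace(0,6.28,5)
print(proj('w7',[[t[0]+.03*np.cos(q),t[1]+.03*np.sin(q),t[2]+.0188+.0485] for q in a]).round(0).tolist())
E
```

```text
[ 0.4682 -0.1553  0.0467] [2.097e+00 2.338e+00 1.000e-03] [ 0.08726531  1.3437103  -3.53991278]
[[256.52999763  95.66221664]]
[[335.0, 299.0], [269.0, 220.0], [184.0, 284.0], [252.0, 355.0], [335.0, 299.0]]
```

View pics/w7.png

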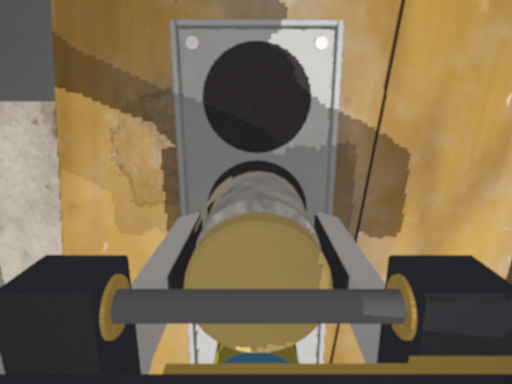

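The wrist view shows pad 1 at (257,97), as predicted, and the grey jar upright over pad 2. Lowering, releasing, then going to the squat jar.

Request:
servo_tool(steps=[[[0,0,-0.3],0],[[0,0,-0.6],0],[[0,0,-0.8],0],[[0,0,-0.9],0],[[0,0,-0.98],0],[[0,0,-1.03],0],[[0,0,-1.03],0],[[0,0,-1.03],0]])

```text
time_s: 22.75
tcp_pos: [0.4675, -0.1558, 0.0364]
ee_rot: [2.098, 2.338, 0.0]
wrist_force: [-1.0, 1.3, 5.4]
width: 0.0667
grasp_force: 25.0
```

Request:
servo_tool(steps=[[[0,0,0],0],[[0,0,0],0],[[0,0,0],0],[[0,0,0],0],[[0,0,0],0],[[0,0,0],0],[[0,0,0],0]], gripper=9.4)

```text
time_s: 23.45
tcp_pos: [0.4676, -0.1558, 0.0356]
ee_rot: [-2.098, -2.338, 0.0]
wrist_force: [0.3, -0.0, -0.6]
width: 0.094
grasp_force: 0.0
```

Request:
servo_tool(steps=[[[0,0,3],0],[[0,0,8],0],[[0,0,12.5],0],[[0,0,15],0],[[-0.3,4,16],-0.3],[[-0.6,9,16],-0.6],[[-0.9,14,16],-1],[[-1.2,19,16],-1.2],[[-1.5,24,16],-1.4],[[-1.8,29,16],-1.7],[[-2,34,16],-2],[[-2.2,38,16],-2.2]])

```text
time_s: 24.65
tcp_pos: [0.4448, 0.2274, 0.1958]
ee_rot: [-2.14, -2.299, -0.001]
wrist_force: [0.4, -0.5, -0.6]
width: 0.094
grasp_force: 0.0
```

Request:
servo_tool(steps=[[[-0.2,4.4,0],-0.2],[[-0.2,7.4,0],-0.3],[[-0.2,8.4,0],-0.3],[[-0.2,8.4,0],-0.3],[[-0.2,8.4,0],-0.3]])

```text
time_s: 25.15
tcp_pos: [0.4438, 0.306, 0.1955]
ee_rot: [2.15, 2.289, -0.003]
wrist_force: [-0.0, -1.6, 0.8]
width: 0.0942
grasp_force: 0.0
```

```bash
python3 - <<'E'
from h import *
snap('wrist','w8')
s=monitor.get_state();print(s['tcp_pos'].round(4),s['ee_rot'].round(3))
hsv=cv2.cvtColor(cv2.imread('pics/w8.png'),cv2.COLOR_BGR2HSV)
m=cv2.inRange(hsv,(0,0,90),(180,45,255));m[:,:200]=0;m[:,320:]=0;m[230:]=0; n,_,st,ce=cv2.connectedComponentsWithStats(m); i=1+np.argmax(st[1:,4]); print(st[i],ce[i],unproj('w8',ce[i],.084),proj('w8',[.4434,.3085,.084]))
E
```

```text
[0.4439 0.3058 0.1956] [ 2.151e+00  2.288e+00 -2.000e-03]
[ 227  147   64   62 3051] [258.8072763  177.82956408] [0.44352478 0.30975665 0.084     ] [[258.59007444 179.1258671 ]]
```

View pics/w8.png

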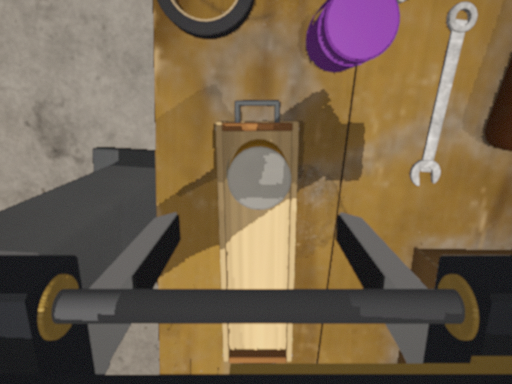

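The wrist view shows the white lid at (259,178), so the squat jar is at (0.4435, 0.309), and the purple decoy at (358,25) is well clear. Grasping it.

Request:
servo_tool(steps=[[[0.05,0.1,-4],0],[[0.05,0.1,-8],0],[[0.05,0.1,-12],0],[[0.05,0.1,-14.5],0],[[0.05,0.1,-16],0],[[0.05,0.1,-16.9],0],[[0.05,0.1,-16.9],0],[[0.05,0.1,-16.9],0]])

```text
time_s: 26.0
tcp_pos: [0.4448, 0.3087, 0.0274]
ee_rot: [2.15, 2.29, 0.001]
wrist_force: [0.3, -0.1, 0.1]
width: 0.094
grasp_force: 0.0
```

Request:
servo_tool(steps=[[[0,0,0],0],[[0,0,0],0],[[0,0,0],0],[[0,0,0],0],[[0,0,0],0],[[0,0,0],0],[[0,0,0],0],[[0,0,0],0],[[0,0,0],0],[[0,0,0],0]], gripper=5.5, newtons=25)

```text
time_s: 27.0
tcp_pos: [0.4444, 0.3095, 0.0271]
ee_rot: [2.149, 2.292, 0.001]
wrist_force: [1.3, -1.1, 5.4]
width: 0.0659
grasp_force: 25.0
```

Request:
servo_tool(steps=[[[0,0,0.5],0],[[0,0,1.5],0],[[0,0,3],0],[[0,0,5],0],[[0,0,7],0],[[0,0,8],0],[[0,0,8],0],[[0,0,8],0]])

```text
time_s: 27.8
tcp_pos: [0.4437, 0.309, 0.1063]
ee_rot: [-2.149, -2.292, 0.001]
wrist_force: [-1.1, -0.1, -2.7]
width: 0.0659
grasp_force: 25.0
```

Request:
servo_tool(steps=[[[0.1,-1.5,1],0],[[0.2,-4,2],0.3],[[0.3,-8,3],0.6],[[0.5,-12,3],0.9],[[0.7,-16,3],1.2],[[0.8,-20,3],1.5],[[1,-24,3],1.8],[[1.2,-28,3],2],[[1.3,-32,3],2.2],[[1.4,-35.5,3],2.4],[[1.5,-37.5,3],2.5],[[1.5,-38.7,3],2.5]])

```text
time_s: 29.0
tcp_pos: [0.4578, -0.081, 0.1365]
ee_rot: [-2.103, -2.334, 0.003]
wrist_force: [-0.0, -0.1, -2.9]
width: 0.0657
grasp_force: 25.0
```

Request:
servo_tool(steps=[[[0,-0.1,0],0],[[0,-0.1,0],0],[[0,-0.1,0],0],[[0,-0.1,-2],0],[[0,-0.1,-4],0],[[0,-0.1,-6],0],[[0,-0.1,-8],0],[[0,-0.1,-9.5],0],[[0,-0.1,-10],0],[[0,-0.1,-10],0]])

```text
time_s: 30.0
tcp_pos: [0.4588, -0.0777, 0.0362]
ee_rot: [-2.095, -2.339, 0.001]
wrist_force: [-0.3, 0.3, -2.1]
width: 0.0659
grasp_force: 25.0
```

Request:
servo_tool(steps=[[[0,0,-0.3],0],[[0,0,-0.6],0],[[0,0,-0.8],0],[[0,0,-0.9],0],[[0,0,-0.98],0],[[0,0,-1.04],0],[[0,0,-1.04],0],[[0,0,-1.04],0]])

```text
time_s: 30.8
tcp_pos: [0.4592, -0.0788, 0.0271]
ee_rot: [2.098, 2.338, 0.0]
wrist_force: [-0.1, -0.1, 7.0]
width: 0.0657
grasp_force: 25.0
```

Contact is made. I'll release, retreat and check.

Request:
servo_tool(steps=[[[0,0,0],0],[[0,0,0],0],[[0,0,0],0],[[0,0,0],0],[[0,0,0],0],[[0,0,0],0],[[0,0,0],0]], gripper=9.4)

```text
time_s: 31.5
tcp_pos: [0.4591, -0.0787, 0.0263]
ee_rot: [-2.098, -2.338, -0.0]
wrist_force: [-0.3, 0.1, -0.9]
width: 0.094
grasp_force: 0.0
```

Request:
servo_tool(steps=[[[0,0,3],0],[[0,0,8],0],[[0,0,12.5],0],[[0,0,17],0],[[0,4,20],0],[[0,9,20],0],[[0,14,20],0],[[0,19,20],0],[[0,24,20],0],[[0,27,20],0],[[0,27,20],0],[[0,27,20],0]])

```text
time_s: 32.7
tcp_pos: [0.4586, 0.1912, 0.226]
ee_rot: [-2.096, -2.34, 0.002]
wrist_force: [0.0, -0.2, -0.3]
width: 0.0936
grasp_force: 0.0
```

```bash
python3 - <<'E'
from h import *
snap('top','t9'); snap('scene','s9')
a=cv2.imread('pics/t9.png')[190:235,300:395]; b=cv2.imread('pics/s9.png')[150:250,250:400]
a=cv2.resize(a,(760,360),interpolation=cv2.INTER_CUBIC); 
P=proj('t9',[[x,y,h+.006] for (x,y),h in zip([(.458,-.0792),(.4664,-.1557),(.4747,-.2323),(.4831,-.3088)],(.078,.097,.091,.109))])
for p in P: cv2.drawMarker(a,(int((p[0]+.5-300)*8),int((p[1]+.5-190)*8)),(0,0,255),0,12,1)
b=cv2.resize(b,(360,240),interpolation=cv2.INTER_CUBIC); o=np.zeros((600,760,3),np.uint8); o[:360]=a;o[360:,:360]=b
cv2.imwrite('pics/chk.png',o)
E
```

```text
(no output)
```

View pics/chk.png

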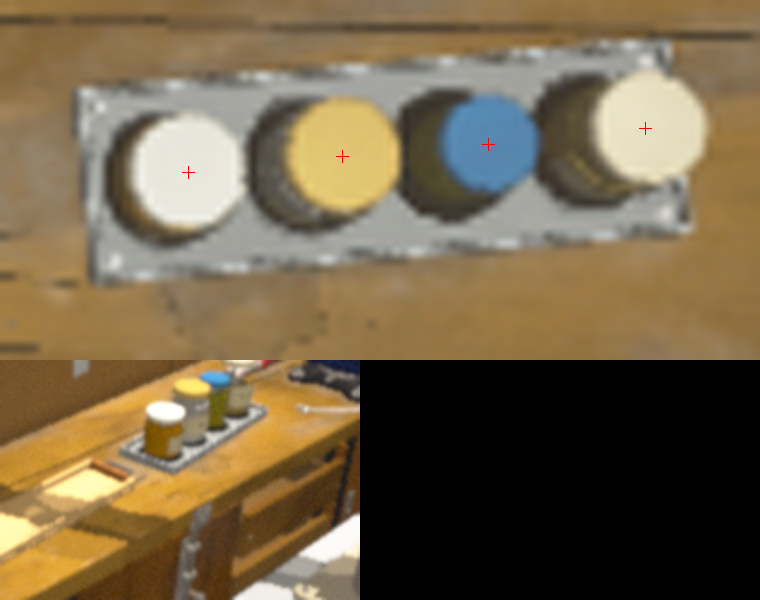

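All four jars stand upright. The lid centres at about (188,172), (343,156), (489,144) and (649,127) agree with the expected centred positions to within a millimetre or two.

```bash
python3 -c "
from plant import ticket; print(ticket.sign_off())"
```

```text
the job is handed in; nothing more can be done
None
```

The four jars stand upright on pads 1–4 in their crate order (squat, grey, slim, tall from the left), each within about 2 mm of its pad centre in the last overhead picture; the job was handed in at about 33 s, and no verdict came back.

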